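Snap the inspection torch into its clips

ROBOT

A 6-joint arm with a two-finger parallel gripper is mounted at the origin on the work surface; the furniture and walls round the work are solid. World frame = base frame: x ahead of the robot, y to its left, z up, the work surface at z = 0. Lengths are in m, angles in degrees, forces in N, time in s.
With the tool pointing down it reaches from about 0.375 to 0.9 m from the base axis. Payload 3.1 kg.
Tool frame: the origin (TCP) lies at the very end of the fingers, on their centre line; the grasp point (between the pads) lies 19 mm behind it; z points along the fingers, y is the line along which they close (so a half turn about z gives the same grasp; the last joint's range is limited). The gripper opens to 87 mm and grips with 3 to 60 N. Pads are 19 mm wide; open, the fingers measure 117 mm over their backs; the gripper's body (75 mm by 190 mm) begins 51 mm behind the grasp point.
Start: joints at [54.173, 30.224, 82.088, -0, 67.689, -10.227], TCP at [0.27, 0.564, 0.223] pointing down, gripper open.
Joint ranges: [-176.69, 176.69], [-43.24, 126.21], [12.49, 139.97], [-82, 262], [0, 151.66], [-163.58, 163.58]. Speed limits (degrees/s): [159.86, 159.86, 180, 180, 180, 180].

INTERFACE

Orientations are given as a 3x3 rotation matrix whose columns are the frame's x, y, z axes.
In Python, from rig import * gives the robot as it stands.
- The arm moves only by the tool jog_arm, never from a script. Its arguments are lists of equal length, an entry for each row: "delta_pos": the shift along the world's x, y, z in cm, a list of three; "turn": the turn about the world's z in degrees; "grip": the closure, from 0 (fully open) to 1 (shut). In form: {"delta_pos": [[x, y, z], ...], "turn": [turn, ...], "grip": [grip, ...]}. A call has 1 to 12 rows; each row is the pose to reach, as a shift and turn from the pose commanded when the call began; what a row does not reach only later rows make up. A row lasts 1/8 s, in which the tool goes at most 62.5 mm and 10.7 degrees, less where a joint would pass 70% of its speed; a pose out of reach is approached as far as the arm can. A call with a gripper value outside its range is refused whole. The fingers move at their own pace and stop on an object; the grip force is fixed at half the most. Time passes only in rows, so rows that repeat a pose let the fingers close. It gives the time, the measured TCP pose, the force, the opening and the grip force at its end, in the units of the state.
- read_state(): the state, without advancing time (a new reading comes with each control period).
- capture(name): name is "scene" or "top" or "wrist"; returns a dict with "color" (420x560x3 uint8, blue, green, red), "fovy" (degrees; the focal length in pixels is half the picture's height over the tangent of half this angle, whatever the lens; pixels are square), "cx", "cy" (the principal point, pixels), "k1" (the pictures are not rectified: a ray, as slopes to the right and down, at radius r is drawn at 1 + k1 r^2 times it, then the intrinsics apply), "camera_from_world" (4x4, takes a point from world to camera coordinates). Camera axes: x right, y up, looking along -z (the intrinsics and any distortion apply to the point x, -y, -z); pixel columns grow to the right and rows downward; lengths in m; the calibration is good to about 2 mm. A picture is of the moment at which its call begins. There is no depth.
- hand_in(): hands the job in; it is judged then, once.
The state is a dict: "time_s": time; "joint_positions": joint angles; "qvel": joint speeds; "tau": joint torques, N m; "position": TCP position; "tcp_rot": TCP orientation; "force": force on the tool from outside, world axes, zero at the start; "moment": the same for the moment, N m; "opening": opening from 0.0 (shut) to 1.0 (fully open); "grasp_force": force on a finger pad.
Only numpy, scipy, OpenCV 4.12 (cv2) and the standard library are available. Lean on these libraries where they do the work, as an engineer would, in place of code of your own. Each camera call takes 0.05 s, during which the arm holds its last target. There are 200 camera calls.

TASK

Put the orange inspection torch away: lay it lengthwise over the two steel spring clips of the cradle, press it straight down until it snaps past the jaws and sits fully home, then stop pushing and let go. Press firmly but do not force it against the cradle once it is home, and leave the grey torch alone.

Things in the scene. Friction and masses are not known exactly. Their poses are not given: they have to be found in the camera images.
- torch_center (a point): The torch to put away, loose: 176 mm long, 0.14 kg; orange barrel 28 mm in diameter with black rings round its middle; at each end a black hexagonal cap 16 mm long, 34 mm across flats, so its axis lies 17 mm above the bench. The point is its centre, on the axis; x runs along it, either way round. Grip it across the barrel at its middle.
- grey_torch_center (a point): A torch of the same shape and size with a grey barrel, loose, to be left alone (it may shift 20 mm at most). The point is its centre, on the axis; x runs along it. The two torches may have swapped places.
- cradle_seat (a point): Where the orange torch's centre lies when home in the cradle: midway between the two clips, 42 mm above the bench; x runs along the seated torch, either way round, z up. The barrel then rests on saddles 28 mm above the bench; the caps lie outside the clips, with 16 mm of play lengthwise. For the fingers there are 80 mm between the clips, with only the base plate below.
- cradle: Fixed cradle: dark steel plate 140 x 70 x 6 mm, origin at its underside's centre, x lengthwise. 48 mm either side: a black post with two steel spring jaws, bumps 22 mm apart, flared tips 64 mm apart, 75 mm high. Resistance starts 19 mm above the seat, peaks near 10 N at 14 mm, is gone at 5 mm; then the jaws pull the torch home. Blue baskets beside it are 180 mm high: carry over them.

How it is judged (in metres and radians):
On the way:
1. the fingers press the orange torch past the jaws (not dropped in): they touch it while its centre is within 25 mm of the seat horizontally and less than 11 mm above it (contact force between the fingers and torch above 0.5 N and horizontal distance between torch_center and cradle_seat below 0.025 m and z of torch_center in the frame of cradle_seat between -0.006 and 0.011 m), for 0.05 s.
At the end, for the whole second after the job is handed in: the orange torch sits home in both clips: its centre within 20 mm (horizontally) of the seat and less than 4 mm above it, lying along the cradle within 10 degrees (horizontal distance between torch_center and cradle_seat below 0.02 m and z of torch_center in the frame of cradle_seat between -0.006 and 0.004 m and angle between the x axis of torch_center and the x axis of cradle_seat, either way round below 0.17 rad); the robot touches nothing.
It fails at once if the grey torch is moved over 20 mm (distance of grey_torch_center from where it was at the start of the episode above 0.02 m).
It fails at once if the torch is forced against the cradle with over 100 N (the jaws' own squeeze, about 35 N, included) (contact force between torch and cradle above 100 N).
It also fails if it takes over 48 s, if anything falls off the work surface, if the arm or the gripper's body presses on something with over 40 N, if the wrist force passes 120 N, or if a joint passes its speed limit or range.

## Working session

There is one attempt and no reset: what is moved stays moved. The work goes in short steps, Python scripts to look and compute and a tool call to move; the robot and the scene stay as the last step left them, time stands still between calls to the robot, and variables do not carry over. Pictures are saved under pics/ and viewed, at most 10 in all, crops included, and the job is handed in when it is done.

Besides the shell and the picture viewer there is one more tool, called in YAML: its name, and indented under it one key for each argument. jog_arm: Moves the arm, as the interface text tells. Its arguments: {"type":"object","properties":{"delta_pos":{"type":"array"},"turn":{"type":"array"},"grip":{"type":"array"}},"required":["delta_pos","turn","grip"]}

```bash
mkdir -p pics; cat > h.py <<'E'
import numpy as np,cv2
from rig import *
def intr(c):
    f=210/np.tan(np.radians(c["fovy"])/2); return f
def ray(c,u,v):
    f=intr(c); d=np.array([(u-c["cx"])/f,(v-c["cy"])/f]); p=d.copy()
    for _ in range(30): p=d/(1+c["k1"]*(p@p))
    M=np.array(c["camera_from_world"]); R=M[:3,:3]; o=-R.T@M[:3,3]
    return o,R.T@np.array([p[0],-p[1],-1])
def onz(c,u,v,z):
    o,d=ray(c,u,v); return o+d*(z-o[2])/d[2]
E
python3 - <<'E'
from h import *
a=capture("top");b=capture("scene")
import pickle
pickle.dump((a,b),open("c.pkl","wb"))
cv2.imwrite("pics/top.png",a["color"]);cv2.imwrite("pics/scene.png",b["color"])
s=read_state();print(s["time_s"],s["position"],s["tcp_rot"],s["force"])
E
```

```text
0.1 [0.26963127 0.56313134 0.22167285] [[-9.01820545e-01  4.32109257e-01 -1.13798948e-03]
 [ 4.32110609e-01  9.01819282e-01 -1.55062485e-03]
 [ 3.56221503e-04 -1.89012267e-03 -9.99998150e-01]] [-0.08012264 -0.04626156 -0.29420757]
```

View pics/top.png

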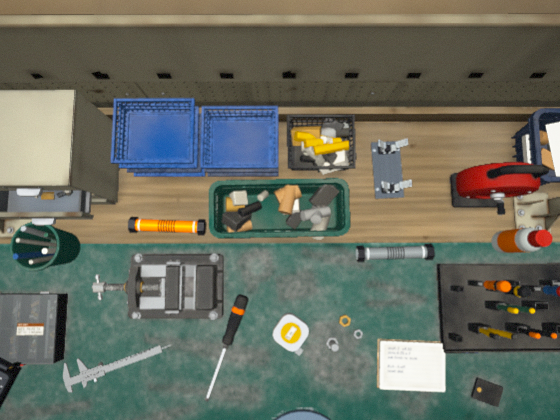

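View pics/scene.png

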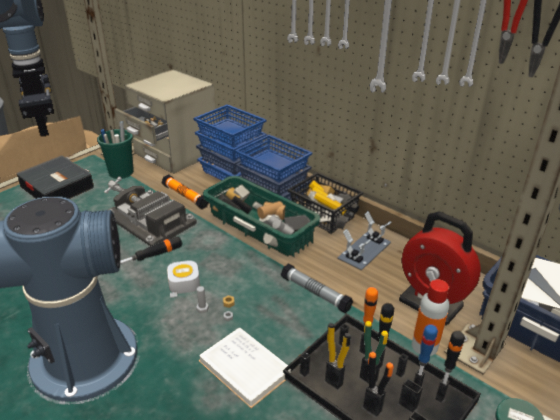

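The top view shows the orange torch at about (167,226), the grey torch at (395,253) and the cradle at (388,168), its length running up the picture. The tall baskets are at upper left.

```bash
python3 - <<'E'
from h import *
import pickle
a,b=pickle.load(open("c.pkl","rb"))
print(a["k1"],a["fovy"],np.round(-np.array(a["camera_from_world"])[:3,:3].T@np.array(a["camera_from_world"])[:3,3],3))
h=cv2.cvtColor(a["color"],cv2.COLOR_BGR2HSV)
m=cv2.inRange(h,(5,150,120),(22,255,255)); m2=np.zeros_like(m); m2[210:245,120:212]=m[210:245,120:212]
p=cv2.findNonZero(m2); r=cv2.minAreaRect(p); print(r)
bx=cv2.boxPoints(r)
P=np.array([onz(a,*q,.017) for q in bx]);print(P.round(4),P.mean(0).round(4))
s=lambda c,x0,x1,y0,y1,k:cv2.resize(c["color"][y0:y1,x0:x1],None,fx=k,fy=k,interpolation=cv2.INTER_CUBIC)
A=s(a,355,425,130,205,8); B=s(a,120,215,205,245,6)
cv2.imwrite("pics/cr.png",A)
C=s(b,330,400,205,275,8); 
cv2.imwrite("pics/crs.png",C)
E
```

```text
-0.005303254453129855 52.60277011909635 [0.433 0.044 1.014]
((165.8529052734375, 225.55978393554688), (62.03224563598633, 12.219449043273926), 1.847610354423523)
[[0.5083 0.389  0.017 ]
 [0.5372 0.3893 0.017 ]
 [0.5319 0.243  0.017 ]
 [0.5031 0.2433 0.017 ]] [0.5201 0.3161 0.017 ]
```

View pics/cr.png

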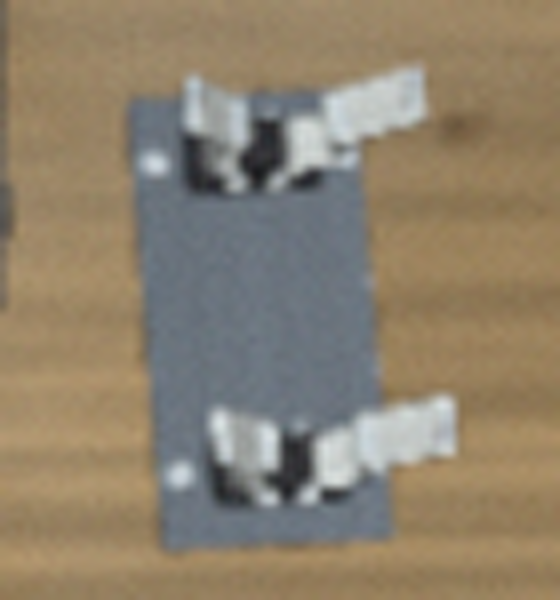

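View pics/crs.png

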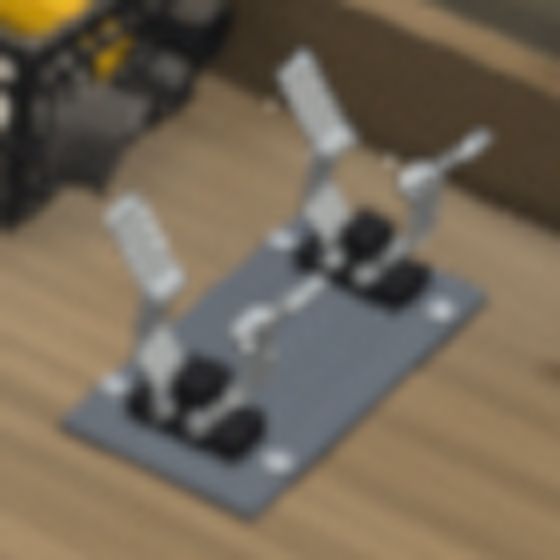

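The crops show the plate corners. In the top crop they are TL (130,100), BL (163,548) and BR (392,538). In the scene crop they are left (62,425), bottom (252,518) and right (487,297).

```bash
python3 - <<'E'
from h import *
import pickle
a,b=pickle.load(open("c.pkl","rb"))
g=lambda c,x,y,x0,y0,z=.006:onz(c,(x+.5)/8-.5+x0,(y+.5)/8-.5+y0,z)
T=[g(a,*q,355,130) for q in [(130,100),(163,548),(392,538)]]
S=[g(b,*q,330,205) for q in [(62,425),(252,518),(487,297)]]
for n,X in(("top",T),("scene",S)):
    X=np.array(X);print(n,X.round(4),np.linalg.norm(np.diff(X,axis=0),axis=1),"ctr",(X[0]+X[2])/2)
d=T[0]-T[1];print("long dir top",np.degrees(np.arctan2(d[1],d[0])), "short",np.degrees(np.arctan2(*(T[1]-T[2])[[1,0]])))
d=S[2]-S[1];print("long dir scene",np.degrees(np.arctan2(d[1],d[0])))
# jaw tips at z=.075: outer edge midpoints in top crop
J=[g(a,*q,355,130,.074) for q in [(188,105),(422,90),(215,433),(452,425)]]
print(np.array(J).round(4),np.mean(J,0))
# torch in scene
h=cv2.cvtColor(b["color"],cv2.COLOR_BGR2HSV);m=cv2.inRange(h,(5,150,120),(22,255,255));m2=np.zeros_like(m);m2[170:212,155:210]=m[170:212,155:210]
p=cv2.findNonZero(m2);r=cv2.minAreaRect(p);print(r,onz(b,*r[0],.017))
R=np.array(read_state()["tcp_rot"]);print("tool y dir",np.degrees(np.arctan2(R[1,1],R[0,1])))
E
```

```text
top [[ 0.7241 -0.1751  0.006 ]
 [ 0.5856 -0.1807  0.006 ]
 [ 0.5884 -0.2497  0.006 ]] [0.13862533 0.06906825] ctr [ 0.65622287 -0.21238946  0.006     ]
scene [[ 0.5832 -0.186   0.006 ]
 [ 0.5862 -0.2532  0.006 ]
 [ 0.7243 -0.2465  0.006 ]] [0.06730199 0.13818369] ctr [ 0.65372456 -0.21624666  0.006     ]
long dir top 2.324135883967405 short 92.3358300439401
long dir scene 2.788226039690507
[[ 0.703  -0.1768  0.074 ]
 [ 0.7072 -0.2438  0.074 ]
 [ 0.608  -0.1813  0.074 ]
 [ 0.61   -0.2482  0.074 ]] [ 0.65704002 -0.21253056  0.074     ]
((182.18896484375, 189.33242797851562), (37.361907958984375, 9.80471420288086), 31.32869529724121) [0.51994163 0.31874835 0.017     ]
tool y dir 64.39845740199127
```

```bash
python3 - <<'E'
from h import *
import pickle
a,b=pickle.load(open("c.pkl","rb"))
s=lambda c,x0,y0:cv2.resize(c["color"][y0:y0+140,x0:x0+100],None,fx=4,fy=4,interpolation=cv2.INTER_CUBIC)
cv2.imwrite("pics/v.png",np.hstack([s(a,130,190),s(b,105,130)]))
for z in(.17,.18):
  for q in[(113,163),(195,163),(203,171),(278,172)]: print(z,q,onz(a,*q,z).round(3))
E
```

```text
0.17 (113, 163) [0.635 0.386 0.17 ]
0.17 (195, 163) [0.634 0.219 0.17 ]
0.17 (203, 171) [0.617 0.203 0.17 ]
0.17 (278, 172) [0.615 0.051 0.17 ]
0.18 (113, 163) [0.632 0.382 0.18 ]
0.18 (195, 163) [0.632 0.217 0.18 ]
0.18 (203, 171) [0.615 0.201 0.18 ]
0.18 (278, 172) [0.613 0.051 0.18 ]
```

View pics/v.png

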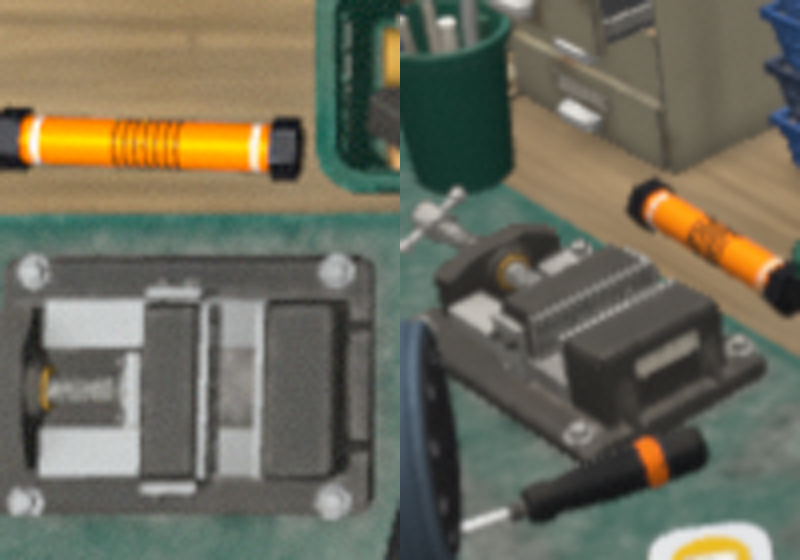

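The two crops put the vise's far right top corner at top px (213,266) and scene px (185.5,207). Next I triangulate its height.

```bash
python3 - <<'E'
from h import *
import pickle
a,b=pickle.load(open("c.pkl","rb"))
def tri(p,q):
    o1,d1=ray(a,*p);o2,d2=ray(b,*q);d1/=np.linalg.norm(d1);d2/=np.linalg.norm(d2)
    t=np.linalg.lstsq(np.c_[d1,-d2],o2-o1,rcond=None)[0];x=o1+t[0]*d1;y=o2+t[1]*d2
    print(((x+y)/2).round(3),np.linalg.norm(x-y).round(4))
tri((213,266),(185.5,207)); tri((197,266),(164,196)); tri((213.5,309),(147,218))
E
```

```text
[0.429 0.195 0.058] 0.0075
[0.416 0.237 0.079] 0.0259
[0.327 0.197 0.073] 0.0177
```

jog_arm:
  delta_pos:
    - [3.5,-3.5,0]
    - [7,-7,0]
    - [11,-11,0]
    - [15,-15,0]
    - [18.5,-18.5,0]
    - [22,-22,0]
    - [25,-24.7,0]
    - [25,-24.7,0]
    - [25,-24.7,0]
  turn: [-9,-18,-27,-36,-45,-54,-63,-66.5,-66.5]
  grip: [0,0,0,0,0,0,0,0,0]

```text
time_s: 1.23
position: [0.52, 0.316, 0.2219]
tcp_rot: [[0.037, 0.999, -0.001], [0.999, -0.037, -0.0], [-0.0, -0.001, -1.0]]
force: [-0.6, 0.2, -0.1]
opening: 1.001
grasp_force: 0.0
```

```bash
python3 - <<'E'
from h import *
import pickle
w=capture("wrist");s=read_state();pickle.dump(w,open("w.pkl","wb"))
cv2.imwrite("pics/w.png",w["color"]);R=np.array(s["tcp_rot"])
print(s["time_s"],s["position"],np.degrees(np.arctan2(R[1,1],R[0,1])))
h=cv2.cvtColor(w["color"],cv2.COLOR_BGR2HSV);m=cv2.inRange(h,(5,150,120),(22,255,255))
c=max(cv2.findContours(m,0,2)[0],key=cv2.contourArea)
m=cv2.morphologyEx(m,cv2.MORPH_CLOSE,np.ones((15,15)));c=max(cv2.findContours(m,0,2)[0],key=cv2.contourArea)
r=cv2.minAreaRect(c);print(r);P=np.array([onz(w,*q,.017) for q in cv2.boxPoints(r)]);print(P.round(4),P.mean(0))
a,b=pickle.load(open("c.pkl","rb"))
h=cv2.cvtColor(a["color"],cv2.COLOR_BGR2HSV);m=cv2.inRange(h,(100,120,50),(125,255,255))
for u in range(140,200,8):
    v=np.nonzero(m[100:190,u])[0].max()+100;print(u,v,[onz(a,u,v,z)[0].round(3) for z in(.06,.12,.18)])
E
```

```text
1.275 [0.51961262 0.3164171  0.22204807] -2.050213266134958
((280.0, 189.5), (129.0, 24.0), 90.0)
[[0.51   0.3861 0.017 ]
 [0.5359 0.3851 0.017 ]
 [0.5317 0.2356 0.017 ]
 [0.503  0.2367 0.017 ]] [0.52015567 0.31087318 0.017     ]
140 175 [np.float64(0.633), np.float64(0.62), np.float64(0.607)]
148 175 [np.float64(0.632), np.float64(0.62), np.float64(0.607)]
156 175 [np.float64(0.632), np.float64(0.62), np.float64(0.607)]
164 175 [np.float64(0.632), np.float64(0.62), np.float64(0.607)]
172 175 [np.float64(0.632), np.float64(0.62), np.float64(0.607)]
180 175 [np.float64(0.632), np.float64(0.62), np.float64(0.607)]
188 175 [np.float64(0.632), np.float64(0.62), np.float64(0.607)]
196 175 [np.float64(0.632), np.float64(0.62), np.float64(0.607)]
```

View pics/w.png

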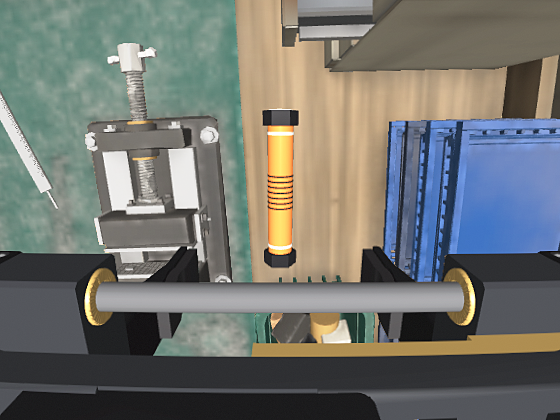

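jog_arm:
  delta_pos:
    - [0,-0.2,-4]
    - [0,-0.2,-8]
    - [0,-0.2,-12]
    - [0,-0.2,-15]
    - [0,-0.2,-17]
    - [0,-0.2,-19]
    - [0,-0.2,-20.5]
    - [0,-0.2,-21.5]
    - [0,-0.2,-21.5]
  turn: [0,0,0,0,0,0,0,0,0]
  grip: [0,0,0,0,0,0,0,0,0]

```text
time_s: 2.4
position: [0.5195, 0.3147, 0.007]
tcp_rot: [[0.036, 0.999, -0.001], [0.999, -0.036, -0.0], [-0.0, -0.001, -1.0]]
force: [0.1, 0.3, 0.2]
opening: 0.999
grasp_force: 0.0
```

jog_arm:
  delta_pos:
    - [0,0,0]
    - [0,0,0]
    - [0,0,0]
    - [0,0,0]
    - [0,0,0]
    - [0,0,0]
    - [0,0,0]
    - [0,0,0]
  turn: [0,0,0,0,0,0,0,0]
  grip: [1,1,1,1,1,1,1,1]

```text
time_s: 3.4
position: [0.52, 0.3146, 0.0075]
tcp_rot: [[0.037, 0.999, 0.0], [0.999, -0.037, -0.0], [-0.0, 0.0, -1.0]]
force: [-0.6, 0.8, -0.3]
opening: 0.314
grasp_force: 30.0
```

jog_arm:
  delta_pos:
    - [0,0,2]
    - [0,0,5]
    - [0,0,10]
    - [0,0,15]
    - [0,0,20]
    - [0,0,25]
    - [0,0,27]
    - [0,0,27]
  turn: [0,0,0,0,0,0,0,0]
  grip: [1,1,1,1,1,1,1,1]

```text
time_s: 4.4
position: [0.5207, 0.315, 0.2807]
tcp_rot: [[0.036, 0.999, 0.005], [0.999, -0.036, 0.002], [0.002, 0.005, -1.0]]
force: [0.9, -0.7, -1.2]
opening: 0.316
grasp_force: 30.0
```

```bash
python3 - <<'E'
from h import *
import pickle
a,b=pickle.load(open("c.pkl","rb"))
s=lambda c,x0,y0:cv2.resize(c["color"][y0:y0+150,x0:x0+100],None,fx=4,fy=4,interpolation=cv2.INTER_CUBIC)
A=cv2.resize(a["color"][95:215,280:480],None,fx=4,fy=4,interpolation=cv2.INTER_CUBIC)
B=cv2.resize(b["color"][165:335,290:490],None,fx=4,fy=4,interpolation=cv2.INTER_CUBIC)
cv2.imwrite("pics/n.png",cv2.resize(np.vstack([A,B]),None,fx=.5,fy=.5,interpolation=cv2.INTER_AREA))
E
```

```text
(no output)
```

View pics/n.png

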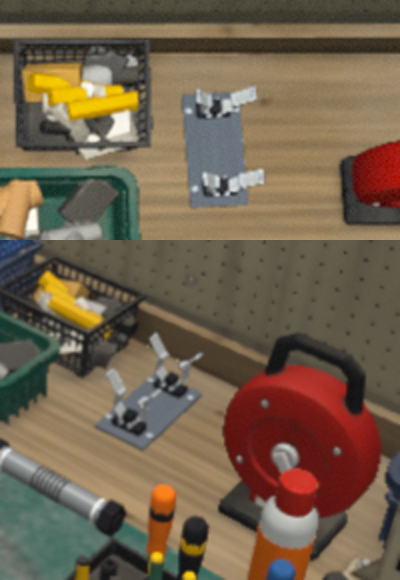

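The crops show the basket's nearest rim corner at top px (355,168.5) and scene px (331,207.5). The reel's red edge is at top px (456,190) and its base edge at (451.5,190).

```bash
python3 - <<'E'
from h import *
import pickle
a,b=pickle.load(open("c.pkl","rb"))
def tri(p,q):
    o1,d1=ray(a,*p);o2,d2=ray(b,*q);d1/=np.linalg.norm(d1);d2/=np.linalg.norm(d2)
    t=np.linalg.lstsq(np.c_[d1,-d2],o2-o1,rcond=None)[0];x=o1+t[0]*d1;y=o2+t[1]*d2
    print(((x+y)/2).round(3),np.linalg.norm(x-y).round(4))
tri((355,168.5),(331,207.5))
print("base",onz(a,451.5,190,.02)); 
for z in(.05,.1,.15):print(z,onz(a,456,188,z).round(3),onz(b,401.5,260,z).round(3), onz(a,355,168.5,z).round(3))
E
```

```text
[ 0.638 -0.119  0.094] 0.0011
base [ 0.60224133 -0.36051872  0.02      ]
0.05 [ 0.602 -0.359  0.05 ] [ 0.63  -0.329  0.05 ] [ 0.648 -0.127  0.05 ]
0.1 [ 0.593 -0.338  0.1  ] [ 0.572 -0.356  0.1  ] [ 0.637 -0.118  0.1  ]
0.15 [ 0.584 -0.317  0.15 ] [ 0.515 -0.384  0.15 ] [ 0.626 -0.109  0.15 ]
```

jog_arm:
  delta_pos:
    - [0.6,-2.5,0]
    - [2,-7,0]
    - [3.3,-12,0]
    - [4.6,-17.5,0]
    - [6,-23,0]
    - [7.4,-28.5,0]
    - [8.8,-34,0]
    - [10.2,-39.5,0]
    - [11.5,-45,0]
    - [12.8,-50,0]
    - [13.6,-52.8,0]
    - [13.6,-52.8,0]
  turn: [-4,-12,-20,-28.5,-37,-45.5,-54,-62.5,-71,-79,-85.5,-85.5]
  grip: [1,1,1,1,1,1,1,1,1,1,1,1]

```text
time_s: 5.9
position: [0.6551, -0.2157, 0.2751]
tcp_rot: [[0.999, 0.039, -0.003], [0.039, -0.999, 0.001], [-0.003, -0.001, -1.0]]
force: [-0.2, 1.4, -1.6]
opening: 0.311
grasp_force: 30.0
```

jog_arm:
  delta_pos:
    - [0,0,-4]
    - [0,0,-8]
    - [0,0,-11]
    - [0,0,-13]
    - [0,0,-13]
  turn: [0,0,0,0,0]
  grip: [1,1,1,1,1]

```text
time_s: 6.52
position: [0.6536, -0.2108, 0.1446]
tcp_rot: [[0.999, 0.044, -0.007], [0.044, -0.999, 0.004], [-0.006, -0.004, -1.0]]
force: [0.4, 0.1, -1.3]
opening: 0.31
grasp_force: 30.0
```

```bash
python3 - <<'E'
from h import *
import pickle
w=capture("wrist");t=capture("scene");p=capture("top");s=read_state();pickle.dump((w,t,p),open("w2.pkl","wb"))
R=np.array(s["tcp_rot"]);print(s["time_s"],s["position"],np.degrees(np.arctan2(R[1,1],R[0,1])),s["force"])
T=cv2.resize(t["color"][130:290,290:450],(420,420),interpolation=cv2.INTER_CUBIC)
cv2.imwrite("pics/w2.png",cv2.resize(np.hstack([w["color"],T]),(800,343),interpolation=cv2.INTER_AREA))
E
```

```text
6.675 [ 0.65645236 -0.21284401  0.14845643] -87.5382463638556 [-0.06343157  0.5543424  -0.05028292]
```

View pics/w2.png

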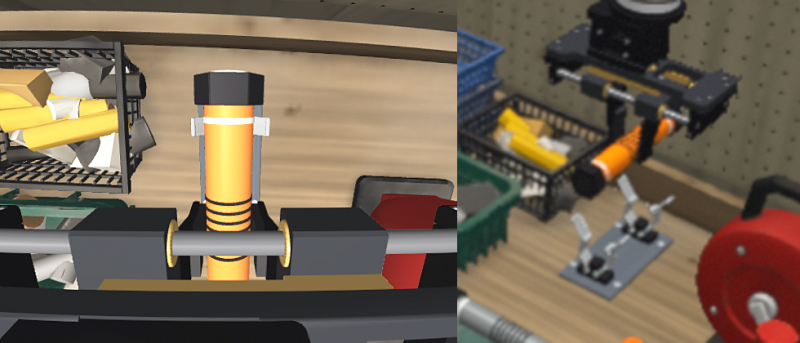

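The wrist view shows the torch (column 229) centred between the far jaw tips (columns 191 and 269). The scene view shows it lined up above the cradle. I'll check this numerically.

```bash
python3 - <<'E'
from h import *
import pickle
w,t,p=pickle.load(open("w2.pkl","rb"))
k=1.225
for n,q,z in[("jawL",(191,127),.074),("jawR",(269,127),.074),("capedgeL",(205,104),.160),("capedgeR",(253,104),.160),("capedge top",(229,104),.172),("barrelL",(204,180),.158),("barrelR",(252,180),.158),("ringblk mid",(228,222),.172)]:
    print(n,onz(w,q[0]*k,q[1]*k,z).round(4))
# scene: orange+cap, find cap left face; plane
E
```

```text
jawL [ 0.7024 -0.1768  0.074 ]
jawR [ 0.7053 -0.2436  0.074 ]
capedgeL [ 0.7244 -0.1957  0.16  ]
capedgeR [ 0.7255 -0.2211  0.16  ]
capedge top [ 0.7252 -0.2084  0.172 ]
barrelL [ 0.6816 -0.1959  0.158 ]
barrelR [ 0.6829 -0.2236  0.158 ]
ringblk mid [ 0.6624 -0.2106  0.172 ]
```

jog_arm:
  delta_pos:
    - [0,0,-3]
    - [0,0,-6]
    - [0,0,-8]
    - [0,0,-9]
    - [0,0,-9.3]
    - [0,0,-9.3]
  turn: [0,0,0,0,0,0]
  grip: [1,1,1,1,1,1]

```text
time_s: 7.42
position: [0.6564, -0.2126, 0.0554]
tcp_rot: [[0.999, 0.042, 0.001], [0.042, -0.999, 0.001], [0.001, -0.001, -1.0]]
force: [0.6, 3.2, 0.2]
opening: 0.316
grasp_force: 30.0
```

jog_arm:
  delta_pos:
    - [0,0,-0.3]
    - [0,0,-0.5]
    - [0,0,-0.7]
  turn: [0,0,0]
  grip: [1,1,1]

```text
time_s: 7.8
position: [0.6579, -0.2138, 0.0513]
tcp_rot: [[0.999, 0.042, 0.005], [0.042, -0.999, -0.002], [0.004, 0.002, -1.0]]
force: [-2.2, 3.0, 12.2]
opening: 0.311
grasp_force: 30.0
```

jog_arm:
  delta_pos:
    - [0,0,-0.2]
    - [0,0,-0.4]
    - [0,0,-0.6]
    - [0,0,-0.6]
  turn: [0,0,0,0]
  grip: [1,1,1,1]

```text
time_s: 8.3
position: [0.6586, -0.2141, 0.0444]
tcp_rot: [[0.999, 0.042, 0.006], [0.042, -0.999, -0.002], [0.006, 0.003, -1.0]]
force: [-0.1, 3.1, 6.4]
opening: 0.312
grasp_force: 30.0
```

jog_arm:
  delta_pos:
    - [0,0,-0.2]
    - [0,0,-0.4]
    - [0,0,-0.6]
    - [0,0,-0.6]
  turn: [0,0,0,0]
  grip: [1,1,1,1]

```text
time_s: 8.8
position: [0.656, -0.2124, 0.0354]
tcp_rot: [[0.999, 0.042, -0.0], [0.042, -0.999, 0.001], [-0.0, -0.001, -1.0]]
force: [1.4, 4.6, 1.6]
opening: 0.312
grasp_force: 30.0
```

jog_arm:
  delta_pos:
    - [0,0,-0.2]
    - [0,0,-0.3]
    - [0,0,-0.3]
  turn: [0,0,0]
  grip: [1,1,1]

```text
time_s: 9.18
position: [0.656, -0.2125, 0.0353]
tcp_rot: [[0.999, 0.042, -0.0], [0.042, -0.999, 0.001], [-0.0, -0.001, -1.0]]
force: [-2.0, 6.0, 14.1]
opening: 0.31
grasp_force: 30.0
```

```bash
python3 - <<'E'
from h import *
t=capture("scene");w=capture("wrist");s=read_state();print(s["position"],s["force"])
T=cv2.resize(t["color"][150:290,300:440],(560,560),interpolation=cv2.INTER_CUBIC)
cv2.imwrite("pics/s3.png",T)
E
```

```text
[ 0.65601321 -0.21243693  0.03526944] [-2.22366032  6.4842947  14.88539726]
```

View pics/s3.png

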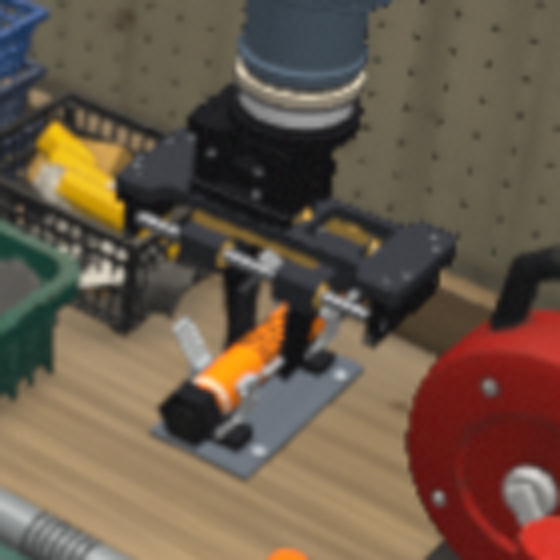

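The picture shows the torch down between the jaws of the near clip, with the gripper clear of the baskets. I'll ease off and let go.

jog_arm:
  delta_pos:
    - [0,0,0.2]
    - [0,0,0.2]
    - [0,0,0.2]
    - [0,0,0.2]
    - [0,0,0.2]
    - [0,0,0.2]
    - [0,0,0.2]
  turn: [0,0,0,0,0,0,0]
  grip: [1,0.2,0.2,0.2,0.2,0.2,0.2]

```text
time_s: 10.15
position: [0.656, -0.2134, 0.0345]
tcp_rot: [[0.999, 0.042, -0.0], [0.042, -0.999, -0.0], [-0.0, 0.0, -1.0]]
force: [0.2, -0.1, 0.1]
opening: 0.787
grasp_force: 0.0
```

jog_arm:
  delta_pos:
    - [0,0,1]
    - [0,0,3]
    - [0,0,6]
    - [0,0,11]
    - [0,0,16]
    - [0,0,21]
    - [0,0,25]
    - [-4,4,27]
    - [-10,8,27]
    - [-16,13,27]
    - [-18,15,27]
    - [-18,15,27]
  turn: [0,0,0,0,0,0,0,0,0,0,0,0]
  grip: [0.2,0.2,0.2,0.2,0.2,0.2,0.2,0.2,0.2,0.2,0.2,0.2]

```text
time_s: 11.65
position: [0.4724, -0.0605, 0.3061]
tcp_rot: [[0.999, 0.044, -0.0], [0.044, -0.999, 0.0], [-0.0, -0.001, -1.0]]
force: [0.1, -0.3, -0.2]
opening: 0.799
grasp_force: 0.0
```

```bash
python3 - <<'E'
from h import *
import pickle
t=capture("scene");p=capture("top");s=read_state();print(s["time_s"],s["position"],s["force"])
P=cv2.resize(p["color"][120:220,340:440],(400,400),interpolation=cv2.INTER_CUBIC)
T=cv2.resize(t["color"][190:290,310:410],(400,400),interpolation=cv2.INTER_CUBIC)
cv2.imwrite("pics/s4.png",np.hstack([P,T]))
def orange(c,x0,x1,y0,y1):
    h=cv2.cvtColor(c["color"],cv2.COLOR_BGR2HSV);m=cv2.inRange(h,(5,150,120),(22,255,255));k=np.zeros_like(m);k[y0:y1,x0:x1]=m[y0:y1,x0:x1]
    r=cv2.minAreaRect(cv2.findNonZero(k));print(r);return r[0],cv2.boxPoints(r)
A,ba=orange(p,355,425,120,215);B,bb=orange(t,325,400,200,275)
print(onz(p,*A,.042),onz(t,*B,.042));print(np.array([onz(p,*q,.042) for q in ba]).round(4))
o1,d1=ray(p,*A);o2,d2=ray(t,*B);x=np.linalg.lstsq(np.c_[d1,-d2],o2-o1,rcond=None)[0];print("tri",o1+x[0]*d1,o2+x[1]*d2)
E
```

```text
11.75 [ 0.4766911  -0.06345195  0.30642811] [-0.05338018  0.26132799  0.52516709]
((390.3205871582031, 155.66763305664062), (43.5636100769043, 12.348134994506836), 85.60128784179688)
((348.92132568359375, 227.03445434570312), (64.25575256347656, 39.07170867919922), 21.370624542236328)
[ 0.68068487 -0.21211166  0.042     ] [ 0.6623979  -0.15948443  0.042     ]
[[ 0.7322 -0.1955  0.042 ]
 [ 0.7345 -0.2247  0.042 ]
 [ 0.6298 -0.2285  0.042 ]
 [ 0.6277 -0.1997  0.042 ]]
tri [ 0.67181172 -0.20294014  0.07687912] [ 0.6398682  -0.1738798   0.06111131]
```

View pics/s4.png

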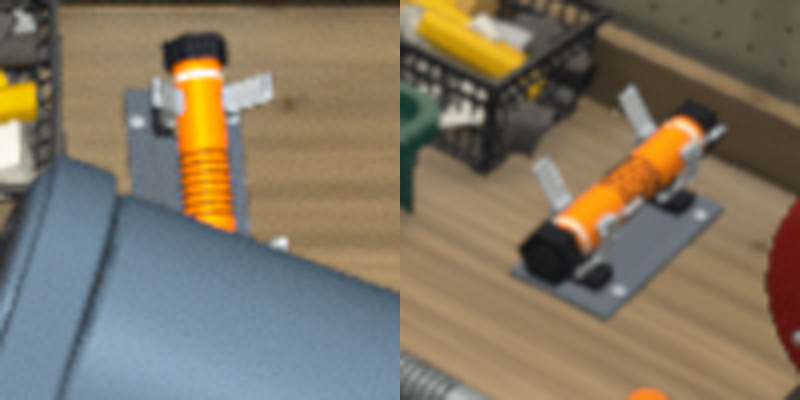

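The picture shows the torch lying along the cradle in both clips. I'll check the height by intersecting rays with the cradle's vertical mid-plane.

```bash
python3 - <<'E'
from h import *
import pickle
a,b=pickle.load(open("c.pkl","rb"))
n=np.array([-np.sin(np.radians(2.4)),np.cos(np.radians(2.4)),0]);c=np.array([.656,-.2132,.042])
for q in[(546,258),(577,231),(632,182),(685,133),(705,113)]:
    o,d=ray(b,310+(q[0]-400)/4,190+q[1]/4);print(q,(o+d*(n@(c-o))/(n@d)).round(4))
t=capture("scene");h=cv2.cvtColor(t["color"],cv2.COLOR_BGR2HSV);m=cv2.inRange(h,(5,150,120),(22,255,255))
k=np.zeros_like(m);k[215:255,347:385]=m[215:255,347:385];p=cv2.findNonZero(k).reshape(-1,2).astype(float)
for u0 in(352,358,364,370,376,381):
    # slice normal-ish: column slice, upper & lower edge
    v=np.nonzero(k[:,u0])[0]
    if len(v): o,d=ray(t,u0,(v.min()+v.max())/2);print(u0,v.min(),v.max(),(o+d*(n@(c-o))/(n@d)).round(4))
E
```

```text
(546, 258) [ 0.5744 -0.2166  0.0378]
(577, 231) [ 0.6074 -0.2152  0.0379]
(632, 182) [ 0.6685 -0.2127  0.0392]
(685, 133) [ 0.7308 -0.2101  0.0419]
(705, 113) [ 0.7549 -0.2091  0.0444]
352 242 247 [ 0.5951 -0.2158  0.055 ]
358 236 251 [ 0.6232 -0.2146  0.0413]
364 232 242 [ 0.6491 -0.2135  0.0458]
370 226 237 [ 0.6763 -0.2124  0.047 ]
376 221 235 [ 0.7056 -0.2111  0.0412]
381 219 225 [ 0.7284 -0.2102  0.0471]
```

```bash
python3 -c "
from rig import *
print(hand_in())"
```

```text
the job is handed in; nothing more can be done
None
```

The orange torch is home in both cradle clips: the images put it level at about seat height. It was pressed past the jaws and let go, the grey torch was not approached, and the job is handed in; no verdict came back.

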